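# Switch on the studio dust extractor with its key

### The arm

A 6-joint arm with a two-finger parallel gripper is mounted at the origin on the work surface. World frame = base frame: x ahead of the robot, y to its left, z up, the work surface at z = 0. Lengths are in m, angles in rad, forces in N, time in s.
With the tool pointing down it reaches from about 0.35 to 0.975 m from the base axis. Payload 4.9 kg.
Tool frame: the origin (TCP) lies between the finger pads; the fingertips stand 14 mm ahead of it and the grasp point (between the pads) lies 5 mm behind it (manip.tcp_to_tips is the distance from the TCP to the fingertips, in m); z points along the fingers, y is the line along which they close (so a half turn about z gives the same grasp; the last joint's range is limited). The gripper opens to 85 mm and grips with 20 to 120 N. Pads are 22 mm wide; open, the fingers measure 114 mm over their backs; the gripper's body (76 mm by 85 mm) begins 54 mm behind the grasp point. The pads swing forward as they close: fully open they stand 13 mm farther back than shut.
Start: joints at [-1.261, 0.053, 1.613, -0, 1.476, -0.119], TCP at [0.26, -0.568, 0.207] pointing down, gripper open.
Joint ranges: [-3.01, 3.01], [-1.01, 2.22], [0.06, 2.58], [-1.02, 4.17], [0.09, 2.62], [-3.14, 3.14]. Speed limits (rad/s): [2.57, 2.57, 3.14, 3.14, 3.14, 3.14].

### API

Orientations are given as a unit quaternion [w, x, y, z].
In Python, from plant import manip gives the robot as it stands.
- The arm moves only by the tool servo_tool, never from a script. Its argument "moves" is a list that holds one entry, the list of rows, each a list of 7 numbers: the shift along the tool's x, y, z in mm, then the turn, a rotation vector about the tool's x, y, z in degrees, then the finger opening in mm, from 0 to 85.4. In form: [[[x, y, z, ax, ay, az, fingers], ...]]. A call has 1 to 12 rows; each row shifts and turns the commanded pose from where the row before left it, along the tool's axes as they then stand; what a row does not reach is not made up. A row lasts 1/8 s, in which the tool goes at most 62.5 mm and 10.7 degrees, less where a joint would pass 70% of its speed; a pose out of reach is approached as far as the arm can. A call with a gripper value outside its range is refused whole. The fingers move at their own pace and stop on an object; the grip force is fixed at half the most. Time passes only in rows, so rows that do not move let the fingers close. It gives the time, the measured TCP pose, the force, the opening and the grip force at its end, in the units of the state.
- manip.state(): the state, without advancing time (a new reading comes with each control period).
- manip.grab_frame(name): name is "scene" or "top" or "wrist"; returns a dict with "image" (480x640x3 uint8, blue, green, red), "mtx" (3x3 intrinsics, pixels), "dist_coeffs" ([k1, k2, p1, p2, k3] as OpenCV has them; the pictures are not rectified), "eye" and "rotation" of the camera in the world. Camera axes: x right, y down, z forward; pixel columns grow to the right and rows downward; lengths in m; the calibration is good to about 2 mm. A picture is of the moment at which its call begins. There is no depth.
- manip.job_done(): hands the job in; it is judged then, once.
The state is a dict: "time": time; "joint_pos": joint angles; "joint_vel": joint speeds; "joint_efforts": joint torques, N m; "tool_pos": TCP position; "tool_rot": TCP orientation; "contact_force": force on the tool from outside, world axes, zero at the start; "ft_torque": the same for the moment, N m; "gripper_width": opening from 0.0 (shut) to 1.0 (fully open); "grasp_force": force on a finger pad.
Only numpy, scipy, OpenCV 4.12 (cv2) and the standard library are available. Lean on these libraries where they do the work, as an engineer would, in place of code of your own. Each camera call takes 0.05 s, during which the arm holds its last target. There are 200 camera calls.

### The job

Switch on the dust extractor: take the red key from the cedar rest, push it fully home in the keyhole of the grey sloping console while the switch is still off, then turn it clockwise all the way to on and leave it standing in the switch. Do not push the other things on the bench about or knock them over.

Things in the scene. Friction and masses are not known exactly. Their poses are not given: they have to be found in the camera images.
- key_bow (a point): centre of the red plastic bow (the flat grip) of the loose switch key: 40 mm long, 36 wide, 14 thick. x: along the key from bow to blade tip, y: across the bow's width, z: through its thickness (up while it lies flat). At the start the key lies flat on the cedar rest, blade pointing roughly away from the robot. About 70 g (40 % more or less), balancing about 11 mm from here towards the blade
- key_tip (a point): tip of the same key's flat steel blade, 70 mm from the bow's centre along the key's x; same axes. The blade stands 50 mm out of the middle of the bow's end and is 14 mm wide, 5 mm thick, the last 4 mm narrowed to 11 x 3.4 mm. Either flat side may be up: the key is symmetric
- key: the same key, 90 mm long overall: origin on its underside as it lies (7 mm below the bow's centre level), half-way along it, 25 mm from the bow's centre; same axes
- rest: the cedar key rest, fixed: a ridge 100 mm long (its x), 22 wide (its y), top 46 mm above the bench, on a foot 120 x 70 x 10 mm. Origin on the bench under its centre. The key's bow is wider than the ridge and overhangs it by 4 mm or more on either side, so fingers can straddle both
- console: the grey control console, fixed, 190 mm wide and 118 high. Its front panel (130 mm up the slope) rises away from the robot at 30 degrees to the bench and faces the robot; the keyhole is in its middle. Origin on the bench straight below the keyhole; its x points into the console, level. A black bezel 54 mm across round the lock stands 3 mm proud; beside it a white tick (off) up the slope and a green tick (on)
- keyhole (a point): centre of the slot's mouth, 85 mm above the bench. z: straight out of the panel (up, leaning 30 degrees to the robot); the key goes in along -z. y: along the slot's long side, level when off; x: up the slope when off; these turn with the lock. Slot 16.5 x 7.5 mm, 34 mm deep, with a brass lead-in 4 mm deep, 3 mm wider each side. Fully home, the bow's centre is 36 mm out from the mouth
- switch (a joint): turn of the aluminium lock core (40 mm across) in rad: 0 = off, slot level; 1.4 (80 degrees) = on, at its stop. Grows clockwise as seen facing the panel. About 0.05 N m of friction, no spring: it stays where it is left. The key has about 0.2 rad of play in the slot before the core follows
- cedar_a: cedar block, 110 x 55 x 50 mm, lying near the middle of the bench; a bystander, origin under its centre
- cedar_b: cedar block, 90 x 50 x 45 mm; a bystander, origin under its centre
- mallet: wooden carving mallet lying on its side, handle 160 mm long, head 84 mm thick at most and 115 mm long; its body x axis runs from handle to head; a bystander, origin on its underside near the middle of its length
- chisel: carving chisel with wooden handle, 260 mm long, lying along its x axis; a bystander, origin on its underside near the middle of its length
- glue: white bottle, 60 mm across, 170 mm high; a bystander, origin under its centre
- pencil: yellow pencil, 160 mm long, 8 mm thick, lying along its x axis; a bystander, origin under its centre
- tin: open steel tin, 72 mm across, 85 mm high; a bystander, origin under its centre
Not all that is in view belongs to the job. Of the things like the key, leave any that is blue, purple or yellow; of the rest the smaller one is meant.

How it is judged:
On the way:
1. the key is fully home in the keyhole while the switch is still off (z of key_tip in the frame of keyhole below -0.03 m and x of key_tip in the frame of keyhole between -0.005 and 0.005 m and y of key_tip in the frame of keyhole between -0.005 and 0.005 m and angle between the x axis of key_tip and the z axis of keyhole, either way round below 0.22 rad and value of joint switch below 0.25 rad), for 0.2 s.
At the end, for the whole second after the job is handed in: The switch is turned to at least 1.2 rad (on is 1.4), and the key stands in it, blade tip at least 30 mm below the mouth of the 34 mm deep slot, within 5 mm of its middle and within 0.22 rad of its axis, at rest and released (z of key_tip in the frame of keyhole below -0.03 m and x of key_tip in the frame of keyhole between -0.005 and 0.005 m and y of key_tip in the frame of keyhole between -0.005 and 0.005 m and angle between the x axis of key_tip and the z axis of keyhole, either way round below 0.22 rad and value of joint switch above 1.2 rad and linear speed of key below 0.02 m/s and contact force between key and the fingers below 0.1 N); the robot touches nothing.
It fails at once if one of the other things on the bench is pushed more than 40 mm from its place (distance of any of cedar_a, cedar_b, mallet, chisel, glue, pencil, tin from where it was at the start of the episode above 0.04 m).
It fails at once if the glue bottle or the tin is knocked over (angle between any of glue, tin's own z axis and vertical above 0.7 rad).
It also fails if it takes over 61 s, if anything falls off the work surface, if the arm or the gripper's body presses on something with over 40 N, if the wrist force passes 120 N, or if a joint passes its speed limit or range.

## Working session

There is one attempt and no reset: what is moved stays moved. The work goes in short steps, Python scripts to look and compute and a tool call to move; the robot and the scene stay as the last step left them, time stands still between calls to the robot, and variables do not carry over. Pictures are saved under pics/ and viewed, at most 10 in all, crops included, and the job is handed in when it is done.

Besides the shell and the picture viewer there is one more tool, called after "Emit:" as name(argument=value, ...) on one line, values as JSON. servo_tool: Moves the arm, as the interface text tells. Its arguments: {"type":"object","properties":{"moves":{"type":"array"}},"required":["moves"]}

```bash
ls; mkdir -p pics; python3 - <<'E'
from plant import manip
import cv2,numpy as np,pickle
print(manip.state())
for n in("scene","top","wrist"):
    f=manip.grab_frame(n); cv2.imwrite(f"pics/{n}0.png",f["image"]); pickle.dump(f,open(f"{n}0.pkl","wb")); print(n,f["eye"],np.round(f["rotation"],3).tolist(),f["mtx"].tolist(),f["dist_coeffs"])
E
```

```text
pics
{'time': 0.0, 'joint_pos': array([-1.26099612e+00,  5.33511212e-02,  1.61430414e+00, -9.90279592e-06,
        1.47596981e+00, -1.18993333e-01]), 'joint_vel': array([-3.74195090e-04, -1.50309874e-04,  1.04166058e-04, -1.23617629e-03,
       -6.06356124e-04,  7.80092557e-05]), 'joint_efforts': array([ 8.39966342e-04, -3.93686163e+01, -3.70172381e+01,  8.15134081e-05,
        7.07957981e-03, -1.96600087e-05]), 'tool_pos': array([ 0.25965462, -0.56777499,  0.20536056]), 'tool_rot': array([-1.01111532e-03,  9.77104309e-01,  2.12758401e-01, -1.01708802e-04]), 'contact_force': array([ 0.00706818, -0.81089857,  0.13129752]), 'ft_torque': array([-0.04267184,  0.03156584,  0.02900681]), 'grasp_force': 0.0, 'gripper_width': 1.0025768437803486}
scene [1.10531339 0.49066435 1.3146862 ] [-0.117, 0.407, 0.873, -0.243] [[620.6174186217, 0.0, 313.4271866376459], [0.0, 620.6174186217, 236.02900785861812], [0.0, 0.0, 1.0]] [-0.02382095  0.          0.          0.          0.        ]
top [0.35346537 0.00952662 1.54593568] [-0.05, 0.706, -0.705, 0.044] [[620.791818644547, 0.0, 319.962817561496], [0.0, 620.791818644547, 235.99147904871205], [0.0, 0.0, 1.0]] [-0.00193942  0.          0.          0.          0.        ]
wrist [ 0.3203182  -0.54124063  0.37222281] [0.11, 0.834, -0.536, -0.072] [[335.354283237825, 0.0, 315.601485197472], [0.0, 335.354283237825, 235.092362253483], [0.0, 0.0, 1.0]] [-0.02249486  0.          0.          0.          0.        ]
```

View pics/top0.png

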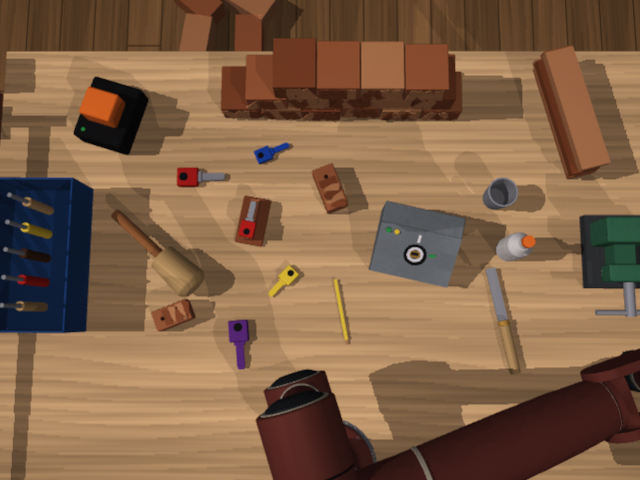

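View pics/scene0.png

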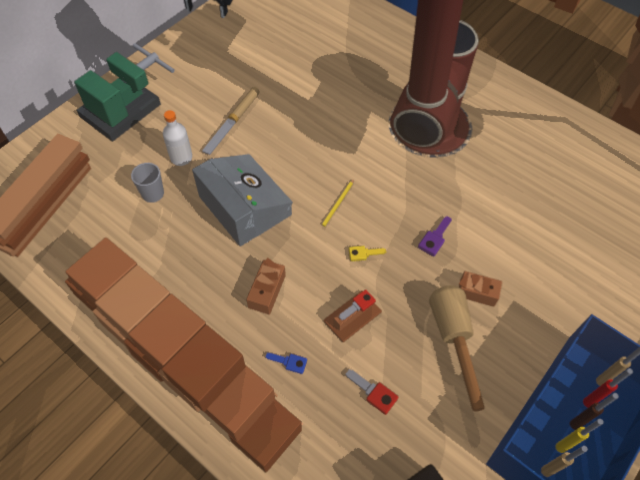

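Candidates in the top view:
- Red key on the rest, (247,230)
- Larger red key on the bench, (188,177)
- Blue (265,155), purple (238,330) and yellow (290,273), all excluded by colour

I pick the smaller red key, the one on the rest, and will check it in a close crop.

```bash
cat > h.py <<'E'
import cv2,numpy as np,pickle
from scipy.spatial.transform import Rotation as R
def Rq(q): return R.from_quat(np.r_[q[1:],q[0]])
def grab(n,save):
    from plant import manip
    f=manip.grab_frame(n); cv2.imwrite(f"pics/{save}.png",f["image"]); pickle.dump(f,open(f"{save}.pkl","wb")); return f
def load(n): return pickle.load(open(n+".pkl","rb"))
def rot(f): 
    q=np.asarray(f["rotation"]); return q if q.ndim==2 else Rq(q).as_matrix()
def ray(f,p):
    u=cv2.undistortPoints(np.array(p,float).reshape(-1,1,2),f["mtx"],f["dist_coeffs"]).reshape(-1,2)
    d=np.c_[u,np.ones(len(u))]@rot(f).T
    return np.asarray(f["eye"]),d/np.linalg.norm(d,axis=1)[:,None]
def onz(f,p,z):
    e,d=ray(f,p); return e+d*((z-e[2])/d[:,2])[:,None]
def proj(f,P):
    r=rot(f).T; return cv2.projectPoints(np.array(P,float).reshape(-1,3),cv2.Rodrigues(r)[0],-r@f["eye"],f["mtx"],f["dist_coeffs"])[0].reshape(-1,2)
def tri(fp):
    A=np.zeros((3,3));b=np.zeros(3);L=[]
    for f,p in fp:
        e,d=ray(f,p);M=np.eye(3)-np.outer(d[0],d[0]);A+=M;b+=M@e;L.append((M,e))
    P=np.linalg.solve(A,b);return P,[np.linalg.norm(M@(P-e)) for M,e in L]
def blob(f,kind,box):
    x0,y0,x1,y1=box;h=cv2.cvtColor(f["image"][y0:y1,x0:x1],cv2.COLOR_BGR2HSV)
    H,S,V=[h[...,i].astype(int) for i in range(3)]
    m={"red":((H<6)|(H>174))&(S>190)&(V>70),"white":(S<40)&(V>170),"green":(H>45)&(H<80)&(S>120),"steel":(S<60)&(V>90)}[kind].astype(np.uint8)
    n,l,s,c=cv2.connectedComponentsWithStats(m); 
    out=[]
    for i in sorted(range(1,n),key=lambda i:-s[i,4])[:4]:
        cn=cv2.findContours((l==i).astype(np.uint8),0,2)[0][0]; cn=cn+np.array([x0,y0])
        out.append((s[i,4],c[i]+[x0,y0],cv2.minAreaRect(cn)))
    return out
E
python3 - <<'E'
from h import *
t=load("top0");s=load("scene0")
for f,n,b in((t,"red",(225,190,280,250)),(s,"red",(320,270,390,330)),(t,"steel",(235,190,275,225)),(s,"steel",(330,290,370,330)),(t,"white",(395,225,440,275)),(t,"green",(380,225,445,275)),(s,"white",(225,165,275,195)),(s,"green",(225,165,275,220))):
    print(n,[(int(a),np.round(c,1),np.round(r[0],1),np.round(r[1],1),round(r[2])) for a,c,r in blob(f,n,b)])
a=cv2.resize(t["image"][185:255,215:295],None,fx=5,fy=5,interpolation=cv2.INTER_CUBIC)
b=cv2.resize(t["image"][200:290,370:470],None,fx=4,fy=4,interpolation=cv2.INTER_CUBIC)
c=cv2.resize(s["image"][280:345,320:395],None,fx=3.5,fy=3.5,interpolation=cv2.INTER_CUBIC)
d=cv2.resize(s["image"][150:220,200:290],None,fx=3.5,fy=3.5,interpolation=cv2.INTER_CUBIC)
o=np.zeros((600,800,3),np.uint8)
for im,x,y in((a,0,0),(b,400,0),(c,0,355),(d,400,355)): 
    im=im[:600-y,:800-x];o[y:y+im.shape[0],x:x+im.shape[1]]=im
cv2.imwrite("pics/crop1.png",o)
E
```

```text
red [(232, array([247. , 228.5]), array([247. , 228.6]), array([15.8, 16.7]), 14)]
red [(170, array([363.5, 300.7]), array([364.1, 299.6]), array([15.7, 14.4]), 49)]
steel [(124, array([251., 211.]), array([251.7, 210.7]), array([ 7.9, 19.9]), 17)]
steel [(157, array([349. , 310.9]), array([348.4, 311.2]), array([ 9.2, 22. ]), 53)]
white [(76, array([414.7, 254.2]), array([414.5, 254. ]), array([12., 15.]), 90), (16, array([419. , 238.5]), array([419. , 238.5]), array([7., 2.]), 90)]
green [(19, array([388.2, 229.4]), array([388., 229.]), array([4., 4.]), 0), (14, array([431.8, 255.7]), array([431.5, 256. ]), array([2., 5.]), 90)]
white [(26, array([251.6, 179.6]), array([250.9, 179.7]), array([13.9,  4.9]), 27), (6, array([237.8, 182.3]), array([237.9, 182.2]), array([0.9, 4.1]), 72)]
green [(11, array([253.6, 202.9]), array([253.5, 203. ]), array([2., 3.]), 90), (6, array([239.5, 170. ]), array([239.5, 170. ]), array([3.5, 0.7]), 45)]
```

View pics/crop1.png

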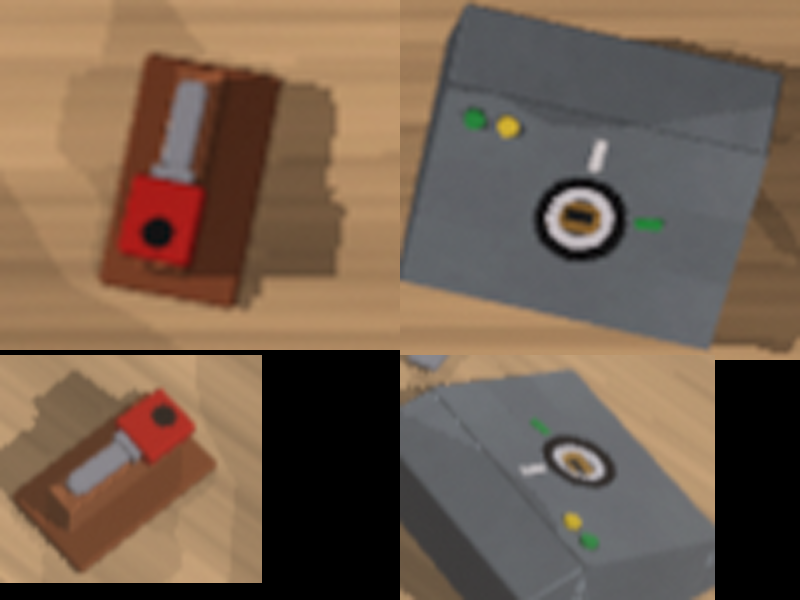

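The crop confirms it. The small red key sits on the cedar ridge, with its bow at about (247,229) and its tip at about (253,201). The keyhole is at about (415,254), with the white tick above it and the green tick to its right.

```bash
python3 - <<'E'
from h import *
t=load("top0");s=load("scene0")
np.set_printoptions(precision=4,suppress=True)
print("bow tri",tri([(t,(247.1,228.9)),(s,(363.7,300.3))]),onz(t,(247.1,228.9),.059),onz(s,(363.7,300.3),.059))
bt=onz(t,(247.1,228.9),.059)[0];tt=onz(t,(253.4,201.4),.0555)[0]
ts=onz(s,(339,316.5),.0555)[0]
print("tip",tt,ts,np.linalg.norm(tt-bt),np.degrees(np.arctan2(*(tt-bt)[1::-1])))
print("hole",tri([(t,(414.9,254.2)),(s,(251.4,180.3))]),onz(t,(414.9,254.2),.087),onz(s,(251.4,180.3),.087))
w=tri([(t,(419,238.5)),(s,(237.8,182.3))]);g=tri([(t,(431.8,255.7)),(s,(239.5,170))]);print("w",w,"g",g)
# panel edge top ridge line and bottom edge direction (top view) for yaw
p=np.array([[448,85],[768,153]])/4+[370,200]; q=np.array([[402,281],[708,349]])/4+[370,200]
for a,z in((p,.118),(q,.053)):
    P=onz(t,a,z);d=P[0]-P[1];print(P,np.linalg.norm(d),np.degrees(np.arctan2(d[1],d[0]))-90)
E
```

```text
bow tri (array([0.57  , 0.1993, 0.0546]), [np.float64(0.00019946549278473895), np.float64(0.00019946549278474293)]) [[0.5693 0.1989 0.059 ]] [[0.572  0.2002 0.059 ]]
tip [0.6377 0.1852 0.0555] [0.6367 0.1816 0.0555] 0.06985431955810464 -11.390852795539448
hole (array([ 0.5046, -0.2011,  0.0878]), [np.float64(0.0008311563851818729), np.float64(0.0008311563851817859)]) [[ 0.5052 -0.2019  0.087 ]] [[ 0.5038 -0.2008  0.087 ]]
w (array([ 0.5398, -0.2091,  0.109 ]), [np.float64(0.0002324210278230368), np.float64(0.00023242102782302512)]) g (array([ 0.5016, -0.2414,  0.0917]), [np.float64(0.000679695164789766), np.float64(0.0006796951647897147)])
[[ 0.579  -0.3545  0.118 ]
 [ 0.5393 -0.5379  0.118 ]] 0.18761423194975832 -12.21384439934009
[[ 0.47   -0.3396  0.053 ]
 [ 0.4295 -0.5212  0.053 ]] 0.18600761057170534 -12.589818807620418
```

```bash
cat >> h.py <<'E'
def frame(z,y):  # tool rotation from z dir and approx y
    z=np.array(z,float);z/=np.linalg.norm(z);y=np.array(y,float);y-=z*(y@z);y/=np.linalg.norm(y)
    return R.from_matrix(np.c_[np.cross(y,z),y,z])
def st():
    from plant import manip
    s=manip.state();return np.array(s["tool_pos"]),Rq(s["tool_rot"]),s
def rows(P,Q,wps):
    "wps: list of (pos,Rotation,n,finger); prints rounded rows"
    out=[]
    for p,q,n,f in wps:
        for k in range(n,0,-1):
            d=Q.inv().apply((p-P)/k)*1000; w=np.degrees((Q.inv()*q).as_rotvec()/k)
            d=np.round(d,1);w=np.round(w,1);out.append(list(map(float,d))+list(map(float,w))+[f])
            P=P+Q.apply(d/1000);Q=Q*R.from_rotvec(np.radians(w))
    print("["+",\n".join(str(o) for o in out)+"]"); return P,Q
def yawv(a): a=np.radians(a);return np.array([np.cos(a),np.sin(a),0])
E
cat > t.py <<'E'
from h import *
KY=-12.5; kx=yawv(KY); bow=np.array([.5703,.1995,.053])
c=np.cos(np.pi/4); gz=kx*c-np.array([0,0,c]); G=frame(gz,-yawv(KY+90)); gp=bow+.003*gz
E
python3 - <<'E'
from t import *
P,Q,s=st(); print(Q.as_matrix().round(2),G.as_matrix().round(2))
pre=gp-.10*gz; mid=np.array([.45,-.15,.30])
rows(P,Q,[(P+[0.03,.05,.09],Q,2,85),(mid,Q*R.from_rotvec((Q.inv()*G).as_rotvec()*.55),9,85)])
print(pre)
E
```

```text
[[ 0.91  0.42 -0.  ]
 [ 0.42 -0.91  0.  ]
 [ 0.   -0.   -1.  ]] [[ 0.69 -0.22  0.69]
 [-0.15 -0.98 -0.15]
 [ 0.71 -0.   -0.71]]
[[24.0, -16.6, -45.0, 0.0, 0.0, 0.0, 85],
[24.1, -16.5, -44.9, 0.0, 0.0, 0.0, 85],
[33.2, -29.8, -0.4, -0.9, 2.7, 2.1, 85],
[32.1, -31.0, 0.6, -0.9, 2.6, 2.1, 85],
[30.9, -32.1, 1.6, -0.9, 2.7, 2.2, 85],
[29.5, -33.3, 2.5, -0.9, 2.6, 2.1, 85],
[28.1, -34.4, 3.2, -0.9, 2.7, 2.2, 85],
[26.6, -35.6, 4.0, -0.9, 2.6, 2.1, 85],
[25.1, -36.6, 4.6, -0.9, 2.7, 2.2, 85],
[23.5, -37.6, 5.1, -0.9, 2.6, 2.1, 85],
[21.9, -38.5, 5.6, -0.9, 2.7, 2.2, 85]]
[0.50333648 0.21434545 0.12158936]
```

Emit:
servo_tool(moves=[[[24, -17, -45, 0, 0, 0, 85], [24, -17, -45, 0, 0, 0, 85], [33, -30, 0, -0.9, 2.7, 2.1, 85], [32, -31, 1, -0.9, 2.7, 2.1, 85], [31, -32, 2, -0.9, 2.7, 2.1, 85], [30, -33, 2, -0.9, 2.7, 2.1, 85], [28, -34, 3, -0.9, 2.7, 2.1, 85], [27, -36, 4, -0.9, 2.7, 2.1, 85], [25, -37, 5, -0.9, 2.7, 2.1, 85], [24, -38, 5, -0.9, 2.7, 2.1, 85], [22, -38, 6, -0.9, 2.7, 2.1, 85]]])

```text
time: 1.52
tool_pos: [0.4502, -0.1476, 0.3002]
tool_rot: [0.024, 0.974, 0.045, 0.22]
contact_force: [0.3, 0.4, 1.0]
gripper_width: 0.994
grasp_force: 0.0
```

```bash
python3 - <<'E'
from t import *
P,Q,s=st(); print(P,s["time"],s["joint_pos"].round(2))
pre=gp-.10*gz
rows(P,Q,[(np.array([.47,.1,.25]),Q*R.from_rotvec((Q.inv()*G).as_rotvec()*.6),6,85),(pre,G,6,85)])
E
```

```text
[ 0.45018108 -0.14758786  0.30019317] 1.525 [-0.63 -0.71  2.1   0.24  1.37  0.85]
[[3.4, -41.4, 7.9, -0.7, 1.9, 1.6, 85],
[2.0, -41.5, 7.5, -0.7, 1.9, 1.6, 85],
[0.6, -41.6, 7.0, -0.7, 1.9, 1.6, 85],
[-0.8, -41.7, 6.5, -0.6, 1.9, 1.6, 85],
[-2.2, -41.8, 5.9, -0.7, 1.9, 1.6, 85],
[-3.5, -41.7, 5.4, -0.6, 1.9, 1.6, 85],
[-9.7, -20.3, 18.6, -0.5, 1.3, 1.1, 85],
[-10.5, -20.3, 18.2, -0.4, 1.2, 1.1, 85],
[-11.2, -20.2, 17.8, -0.5, 1.3, 1.1, 85],
[-12.0, -20.2, 17.4, -0.4, 1.2, 1.0, 85],
[-12.7, -20.1, 16.9, -0.5, 1.3, 1.1, 85],
[-13.5, -19.9, 16.5, -0.4, 1.2, 1.0, 85]]
```

Emit:
servo_tool(moves=[[[3, -41, 8, -0.7, 1.9, 1.6, 85], [2, -42, 8, -0.7, 1.9, 1.6, 85], [1, -42, 7, -0.7, 1.9, 1.6, 85], [-1, -42, 6, -0.7, 1.9, 1.6, 85], [-2, -42, 6, -0.7, 1.9, 1.6, 85], [-4, -42, 5, -0.6, 1.9, 1.6, 85], [-10, -20, 19, -0.4, 1.3, 1.1, 85], [-10, -20, 18, -0.4, 1.2, 1.1, 85], [-11, -20, 18, -0.5, 1.3, 1.1, 85], [-12, -20, 17, -0.4, 1.2, 1.0, 85], [-13, -20, 17, -0.5, 1.3, 1.1, 85], [-13, -20, 17, -0.4, 1.2, 1.0, 85]]])

```text
time: 3.02
tool_pos: [0.5022, 0.2139, 0.1202]
tool_rot: [0.042, 0.919, -0.099, 0.38]
contact_force: [-0.3, -0.3, 0.9]
gripper_width: 0.998
grasp_force: 0.0
```

```bash
python3 - <<'E'
from t import *
P,Q,s=st(); print(P,s["time"],s["joint_pos"].round(2))
f=grab("wrist","w1");t=grab("top","t1")
print(proj(f,[bow,bow+.07*kx]),proj(t,[bow]))
print("now")
rows(P,Q,[(gp-.03*gz,G,6,85),(gp,G,4,85)])
E
```

```text
[0.50221033 0.21390456 0.12016397] 3.025 [ 0.54 -0.37  2.29 -0.78  0.76  2.78]
[[314.36865037 226.6340252 ]
 [314.68400607 160.97169119]] [[247.18655593 228.84075151]]
now
[[0.3, -0.1, 11.6, -0.0, 0.0, 0.0, 85],
[0.3, -0.1, 11.6, -0.0, 0.0, 0.0, 85],
[0.3, -0.1, 11.6, -0.0, 0.0, 0.0, 85],
[0.3, -0.1, 11.6, -0.0, 0.0, 0.0, 85],
[0.3, -0.1, 11.6, -0.0, 0.1, 0.1, 85],
[0.3, -0.1, 11.7, -0.1, 0.0, 0.0, 85],
[0.0, -0.0, 7.5, 0.0, 0.0, 0.0, 85],
[0.0, -0.0, 7.5, 0.0, 0.0, 0.0, 85],
[0.0, -0.0, 7.5, 0.0, 0.0, 0.0, 85],
[0.0, -0.0, 7.5, 0.0, 0.0, 0.0, 85]]
```

View pics/w1.png

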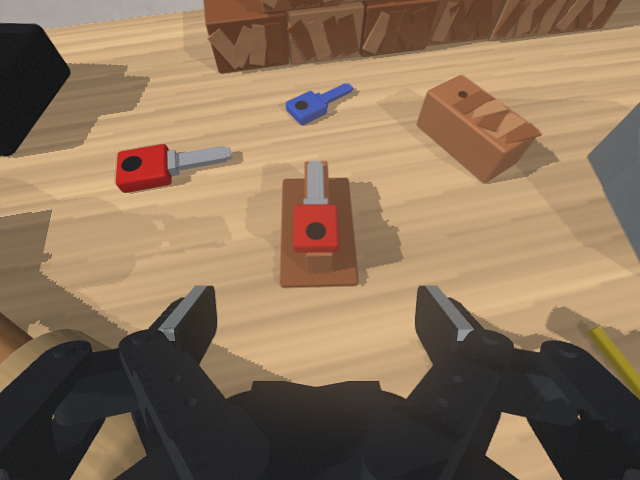

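The wrist view shows the small red key centred between the fingers: bow (315,228), blade tip (316,162). Both lie within 2 px of the prediction, so I'll go in and grasp.

Emit:
servo_tool(moves=[[[0.3, -0.1, 11.6, 0, 0, 0, 85], [0.3, -0.1, 11.6, 0, 0, 0, 85], [0.3, -0.1, 11.6, 0, 0, 0, 85], [0.3, -0.1, 11.6, 0, 0, 0, 85], [0.3, -0.1, 11.6, 0, 0.1, 0, 85], [0.3, -0.1, 11.7, 0, 0, 0, 85], [0, 0, 7.5, 0, 0, 0, 85], [0, 0, 7.5, 0, 0, 0, 85], [0, 0, 7.5, 0, 0, 0, 85], [0, 0, 7.5, 0, 0, 0, 85], [0, 0, 0, 0, 0, 0, 85]]])

```text
time: 4.5
tool_pos: [0.5725, 0.1981, 0.0512]
tool_rot: [0.042, 0.919, -0.099, 0.38]
contact_force: [-0.4, -0.2, 0.1]
gripper_width: 0.999
grasp_force: 0.0
```

Emit:
servo_tool(moves=[[[0, 0, 0, 0, 0, 0, 60], [0, 0, 0, 0, 0, 0, 50], [0, 0, 0, 0, 0, 0, 45], [0, 0, 0, 0, 0, 0, 40], [0, 0, 0, 0, 0, 0, 36], [0, 0, 0, 0, 0, 0, 20], [0, 0, 0, 0, 0, 0, 10], [0, 0, 0, 0, 0, 0, 10]]])

```text
time: 5.5
tool_pos: [0.5725, 0.1983, 0.0518]
tool_rot: [0.042, 0.919, -0.099, 0.38]
contact_force: [0.4, -0.7, -0.0]
gripper_width: 0.116
grasp_force: 0.0
```

```bash
python3 - <<'E'
from t import *
P,Q,s=st(); print(P,gp,s["time"],s["joint_pos"].round(2),s["gripper_width"]*85,s["grasp_force"])
f=grab("wrist","w2")
cv2.imwrite("pics/w2c.png",f["image"][120:470,120:520])
E
```

```text
[0.5725313  0.19833155 0.05175278] [0.57237104 0.19904086 0.05087868] 5.5 [ 0.42 -0.1   2.21 -0.93  0.56  2.9 ] 9.819647597306052 0.0
```

View pics/w2c.png

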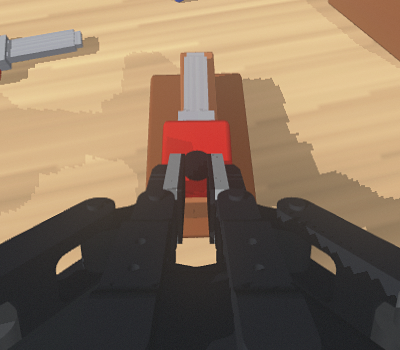

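The fingers closed above the bow and missed it. Only the lower edges of the pads overlap the bow in the image. I'll check this numerically.

```bash
python3 - <<'E'
from t import *
np.set_printoptions(precision=4,suppress=True)
P,Q,s=st();f=load("w2")
print("eye",f["eye"],Q.inv().apply(f["eye"]-P))
z=Q.apply([0,0,1])
print("proj bow,tip,tcp,tips",proj(f,[bow,bow+.07*kx,P,P+.014*z])-[120,120])
f1=load("w1");t=load("top0");sc=load("scene0")
def b(f,box): return blob(f,"red",box)[0]
for n,f,box in(("w1",f1,(280,190,350,260)),("w2",f,(270,230,370,330)),("t",grab("top","t2"),(225,190,280,250)),("s",grab("scene","s2"),(320,270,390,330))):
    r=b(f,box);print(n,r)
w1=b(f1,(280,190,350,260))
print(tri([(f1,w1[2][0]),(t,(247.1,228.9)),(sc,(363.7,300.3))]),tri([(f1,w1[2][0]),(sc,(363.7,300.3))]),tri([(f1,w1[2][0]),(t,(247.1,228.9))]))
for z in(.02,.059): print(onz(f1,[w1[2][0]],z),onz(t,[(247.1,228.9)],z),onz(sc,[(363.7,300.3)],z))
E
```

```text
eye [0.5032 0.2133 0.2162] [ 0.0661  0.0005 -0.1665]
proj bow,tip,tcp,tips [[193.5353 156.5943]
 [194.1384  53.0279]
 [194.7801 153.2711]
 [194.8404 144.1751]]
w1 (np.int32(427), array([318.6932, 234.5386]), ((314.14080810546875, 228.94140625), (33.58572769165039, 41.25940704345703), 87.95458984375))
w2 (np.int32(991), array([326.4965, 259.5954]), ((318.67254638671875, 262.579833984375), (39.22586441040039, 57.9154052734375), 85.76361083984375))
t (np.int32(165), array([247.9939, 226.3636]), ((247.072998046875, 228.016845703125), (15.59026050567627, 15.290447235107422), 12.994616508483887))
s (np.int32(157), array([363.2166, 301.3631]), ((364.1463623046875, 299.6829528808594), (15.305028915405273, 14.992681503295898), 51.34019088745117))
(array([0.5694, 0.1995, 0.0523]), [np.float64(0.0008925222178586796), np.float64(0.0008459333882905674), np.float64(0.000862618468665145)]) (array([0.569 , 0.1993, 0.052 ]), [np.float64(0.0007273332245247861), np.float64(0.0007273332245247704)]) (array([0.5705, 0.1999, 0.0493]), [np.float64(0.0002887246915157174), np.float64(0.00028872469151571353)])
[[0.5875 0.1961 0.02  ]] [[0.5749 0.2039 0.02  ]] [[0.5554 0.1911 0.02  ]]
[[0.5647 0.2009 0.059 ]] [[0.5693 0.1989 0.059 ]] [[0.572  0.2002 0.059 ]]
```

```bash
python3 - <<'E'
from t import *
t=load("t2");s=load("s2")
P,Q,_=st();print(proj(t,[P]),proj(s,[P]))
a=cv2.resize(t["image"][190:265,210:290],None,fx=5,fy=5,interpolation=cv2.INTER_CUBIC)
b=cv2.resize(s["image"][240:340,320:400],None,fx=5,fy=5,interpolation=cv2.INTER_CUBIC)
o=np.zeros((500,800,3),np.uint8);o[:375,:400]=a;o[:,400:]=b
cv2.imwrite("pics/c2.png",o)
E
```

```text
[[247.72431521 228.01011537]] [[362.67719465 301.39000595]]
```

View pics/c2.png

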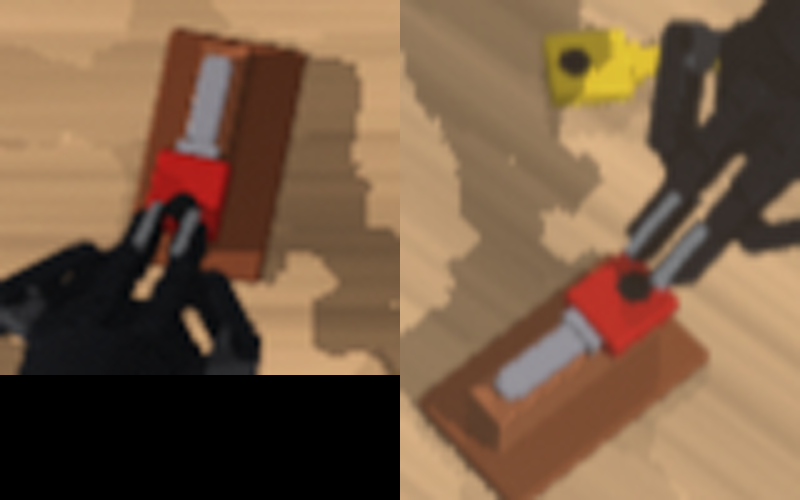

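```bash
python3 - <<'E'
from t import *
np.set_printoptions(precision=4,suppress=True)
from plant import manip
P,Q,_=st();t=load("t2");s=load("s2");w=load("w2")
for a in(((243.6,232),(370,292.5)),((240.6,232),(367,291)),((247.2,232.2),(372.5,296.5))):
    X,e=tri([(t,a[0]),(s,a[1])]);print(X,e,"tool frame mm",Q.inv().apply(X-P)*1000)
print(manip.tcp_to_tips)
for z in(-.04,-.02,-.01,0,.014): print(z,(proj(w,[P+Q.apply([.011,y,z]) for y in(-.005,.005)])-120).ravel(),proj(s,[P+Q.apply([0,0,z])]),proj(t,[P+Q.apply([0,0,z])]))
E
```

```text
[0.5582 0.2045 0.0826] [np.float64(0.00034187364462125196), np.float64(0.0003418736446212885)] tool frame mm [ 10.9536  -2.829  -32.5831]
[0.5603 0.2048 0.0923] [np.float64(0.006088597493303045), np.float64(0.006088597493302966)] tool frame mm [ 19.2322  -3.6212 -38.1254]
[0.5571 0.2043 0.0623] [np.float64(0.007117404430786917), np.float64(0.00711740443078686)] tool frame mm [ -4.1323  -2.438  -18.9472]
0.014
-0.04 [182.1629 164.4721 206.7258 164.4667] [[373.3845 288.8371]] [[243.506  237.7428]]
-0.02 [183.8271 147.1138 205.352  147.1087] [[368.0017 295.1482]] [[245.6374 232.825 ]]
-0.01 [184.5141 139.9502 204.7847 139.9452] [[365.3322 298.2777]] [[246.6864 230.4049]]
0 [185.1257 133.5751 204.2798 133.5703] [[362.6772 301.39  ]] [[247.7243 228.0101]]
0.014 [185.8771 125.7452 203.6595 125.7406] [[358.9842 305.7186]] [[249.1593 224.6993]]
```

```bash
python3 - <<'E'
from t import *
from scipy.optimize import least_squares
np.set_printoptions(precision=1,suppress=True)
w1=load("w1");w2=load("w2");P2,Q2,_=st()
# pose at w1 from eye/rotation of camera: fixed mount
Rc=Q2.inv().as_matrix()@rot(w2); Q1=R.from_matrix(rot(w1)@Rc.T); off=Q2.inv().apply(w2["eye"]-P2); P1=w1["eye"]-Q1.apply(off)
print(P1*1000)
for n,f,P,Q,h,px in(("w1",w1,P1,Q1,.0427,[(215,287),(417,287)]),("w2",w2,P2,Q2,.0049,[(303,273),(330,273)])):
    r=least_squares(lambda v:(proj(f,[P+Q.apply([v[0],s*h,v[1]]) for s in(-1,1)])-px).ravel(),[0,0],x_scale=.01)
    print(n,r.x*1000,r.fun)
E
```

```text
[502.2 213.9 120.2]
w1 [  7.9 -35.7] [-1.5  0.  -1.5 -0. ]
w2 [ 20.2 -50.7] [-2.   0.  -2.4 -0. ]
```

The reported TCP runs about 35 mm ahead of the real fingertips, in both the wrist view and the top/scene triangulation. I'll open, creep forward along the tool axis watching the force, and close again.

Emit:
servo_tool(moves=[[[0, 0, 0, 0, 0, 0, 85], [0, 0, 0, 0, 0, 0, 85], [0, 0, 0, 0, 0, 0, 85], [0, 0, 0, 0, 0, 0, 85], [0, 0, 0, 0, 0, 0, 85], [0, 0, 0, 0, 0, 0, 85], [0, -0.6, 4, 0, 0, 0, 85], [0, 0, 4, 0, 0, 0, 85], [0, 0, 4, 0, 0, 0, 85], [0, 0, 4, 0, 0, 0, 85], [0, 0, 2, 0, 0, 0, 85], [0, 0, 0, 0, 0, 0, 85]]])

```text
time: 7.15
tool_pos: [0.5851, 0.1961, 0.0388]
tool_rot: [0.042, 0.919, -0.099, 0.38]
contact_force: [-0.0, 0.8, 0.6]
gripper_width: 0.995
grasp_force: 0.0
```

```bash
python3 - <<'E'
from t import *
f=grab("wrist","w3");t=grab("top","t3");s=grab("scene","s3")
a=cv2.resize(t["image"][190:265,200:300],None,fx=4,fy=4,interpolation=cv2.INTER_CUBIC)
b=cv2.resize(s["image"][240:340,320:420],None,fx=4,fy=4,interpolation=cv2.INTER_CUBIC)
o=np.zeros((600,800,3),np.uint8);o[:300,:400]=a;o[:400,400:]=b
o[300:600,:400]=f["image"][180:480,120:520]
cv2.imwrite("pics/c3.png",o)
P,Q,_=st()
np.set_printoptions(precision=1,suppress=True)
for z in(-.036,-.01,.001): print(proj(t,[P+Q.apply([0,y,z]) for y in(-.043,.043)]).ravel(),proj(s,[P+Q.apply([0,y,z]) for y in(-.043,.043)]).ravel())
E
```

```text
[228.3 228.5 262.9 236.1] [380.3 310.  355.3 282.3]
[231.2 222.3 265.4 229.8] [373.2 318.1 348.6 290.4]
[232.4 219.8 266.4 227.2] [370.2 321.4 345.7 293.8]
```

View pics/c3.png

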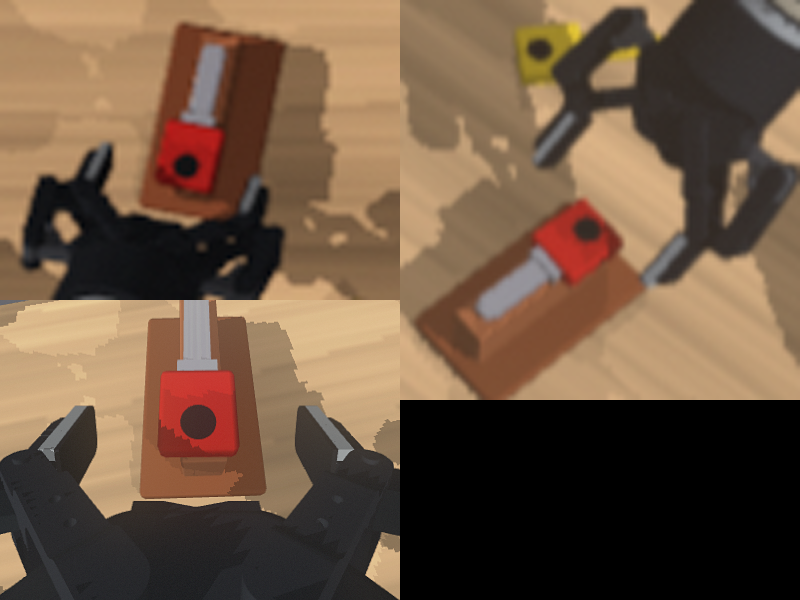

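Measured: the real fingertips and TCP lie about 37 mm behind the reported TCP along tool z. Open tips at top (227,226)/(265,235) and scene (355,281)/(382,311) match z = -36 mm, where +1 mm was stated. I'll correct for this offset from here on.

```bash
echo "OFF=.037; gt=gp+OFF*gz  # reported TCP goal" >> t.py; python3 - <<'E'
from t import *
P,Q,s=st(); print(P,gt)
rows(P,Q,[(gt,G,5,85)])
E
```

```text
[0.5850868  0.19623701 0.03911312] [0.59791382 0.19337816 0.02471573]
[[-0.2, 0.0, 3.9, -0.0, 0.0, 0.0, 85],
[-0.2, 0.0, 3.9, -0.0, 0.0, 0.0, 85],
[-0.2, 0.0, 3.9, -0.0, 0.0, 0.1, 85],
[-0.1, 0.0, 3.9, -0.0, 0.0, 0.0, 85],
[-0.2, 0.0, 3.9, -0.0, 0.0, 0.1, 85]]
```

Emit:
servo_tool(moves=[[[-0.2, 0, 3.9, 0, 0, 0, 85], [-0.2, 0, 3.9, 0, 0, 0, 85], [-0.2, 0, 3.9, 0, 0, 0, 85], [-0.2, 0, 3.9, 0, 0, 0, 85], [-0.2, 0, 3.9, 0, 0, 0, 85], [0, 0, 0, 0, 0, 0, 65], [0, 0, 0, 0, 0, 0, 50], [0, 0, 0, 0, 0, 0, 44], [0, 0, 0, 0, 0, 0, 40], [0, 0, 0, 0, 0, 0, 36], [0, 0, 0, 0, 0, 0, 30], [0, 0, 0, 0, 0, 0, 25]]])

```text
time: 8.8
tool_pos: [0.598, 0.1935, 0.0248]
tool_rot: [0.042, 0.919, -0.099, 0.38]
contact_force: [-2.0, 0.1, 2.8]
gripper_width: 0.411
grasp_force: 59.8
```

```bash
python3 - <<'E'
from t import *
P,Q,s=st();f=grab("wrist","w4");print(P,s["time"],s["gripper_width"]*85.4,s["grasp_force"],s["joint_pos"].round(2))
cv2.imwrite("pics/w4c.png",f["image"][120:470,120:520])
E
```

```text
[0.59798756 0.19348133 0.02484096] 8.8 35.118606278317486 59.800965785980225 [ 0.39  0.    2.17 -1.01  0.5   2.98]
```

View pics/w4c.png

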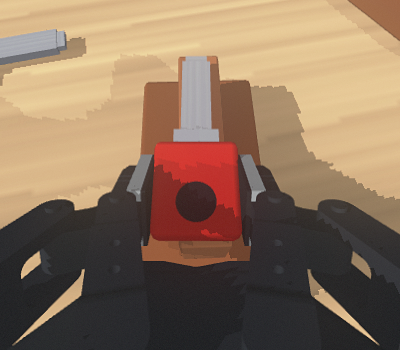

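```bash
python3 - <<'E' > /dev/null
E
cat >> t.py <<'E'
P0=np.array([.59799,.19348,.02484]); Q0=Rq([.042,.919,-.099,.38])
b=Q0.inv().apply(bow-P0); kxt=Q0.inv().apply(kx)   # bow, key axis in reported tool frame
CY=-12.4; cx=yawv(CY); up=np.array([0,0,1.]); n=up*np.cos(np.pi/6)-cx*.5; hx=cx*np.cos(np.pi/6)+up*.5
hole=np.array([.5046,-.2013,.086]); lat=yawv(CY+90)
Rk=lambda x,y: R.from_matrix(np.c_[x,y,np.cross(x,y)])
K0=Rk(kx,yawv(KY+90)); Qi=Rk(-n,lat)*K0.inv()*Q0
def goal(h): return hole+n*(.036+h)-Qi.apply(b)
E
python3 - <<'E'
from t import *
P,Q,s=st(); print(b*1000,kxt,goal(0),goal(.06),Qi.apply([0,0,1]))
r=(Q.inv()*Qi).as_rotvec()
Ph,Qh=rows(P,Q,[(P+[0,0,.1],Q,4,20),(P+[-.1,-.1,.2],Q*R.from_rotvec(r*.35),8,20)])
rows(Ph,Qh,[(goal(.06)+[0.0,0.02,.08],Qi,11,20)])
E
```

```text
[ -0.16583021   0.09350044 -39.94904076] [0.70782062 0.00273363 0.70638694] [ 0.4770642  -0.19512718  0.0785567 ] [ 0.44776403 -0.18868512  0.13051822] [-0.25362347  0.05632303 -0.96566187]
[[17.7, 0.0, -17.7, 0.0, 0.0, 0.0, 20],
[17.7, 0.0, -17.7, 0.0, 0.0, 0.0, 20],
[17.6, 0.1, -17.7, 0.0, 0.0, 0.0, 20],
[17.7, 0.0, -17.6, 0.0, 0.0, 0.0, 20],
[2.1, 14.9, -15.6, 0.0, -2.6, -0.0, 20],
[1.4, 14.9, -15.6, 0.0, -2.6, -0.0, 20],
[0.6, 14.9, -15.7, 0.0, -2.6, -0.0, 20],
[-0.1, 14.9, -15.7, 0.0, -2.6, -0.0, 20],
[-0.8, 14.9, -15.7, 0.0, -2.7, -0.0, 20],
[-1.5, 14.9, -15.6, 0.0, -2.6, -0.0, 20],
[-2.2, 14.9, -15.6, 0.0, -2.7, -0.0, 20],
[-2.9, 14.9, -15.5, 0.1, -2.6, -0.0, 20]]
[[0.0, 24.3, 1.4, 0.0, -3.5, -0.0, 20],
[0.1, 24.3, 1.4, 0.0, -3.6, -0.0, 20],
[0.2, 24.2, 1.4, 0.0, -3.5, -0.0, 20],
[0.3, 24.3, 1.4, 0.0, -3.6, -0.0, 20],
[0.4, 24.2, 1.4, 0.0, -3.5, -0.0, 20],
[0.5, 24.3, 1.4, 0.0, -3.6, -0.0, 20],
[0.6, 24.2, 1.3, 0.0, -3.5, -0.0, 20],
[0.7, 24.3, 1.3, 0.0, -3.6, -0.0, 20],
[0.7, 24.2, 1.2, 0.0, -3.5, -0.0, 20],
[0.8, 24.3, 1.2, 0.0, -3.6, -0.1, 20],
[0.9, 24.2, 1.2, 0.0, -3.5, -0.0, 20]]
```

Emit:
servo_tool(moves=[[[10, 0, -10, 0, 0, 0, 20], [18, 0, -18, 0, 0, 0, 20], [18, 0, -18, 0, 0, 0, 20], [18, 0, -18, 0, 0, 0, 20], [7, 0, -7, 0, 0, 0, 20], [2, 15, -16, 0, -2.6, 0, 20], [1, 15, -16, 0, -2.6, 0, 20], [0, 15, -16, 0, -2.6, 0, 20], [-1, 15, -16, 0, -2.7, 0, 20], [-2, 15, -16, 0, -2.7, 0, 20], [-2, 15, -16, 0, -2.7, 0, 20], [-3, 15, -16, 0, -2.7, 0, 20]]])

```text
time: 10.35
tool_pos: [0.5042, 0.1059, 0.2108]
tool_rot: [0.025, 0.968, -0.105, 0.225]
contact_force: [0.7, -0.3, -0.5]
gripper_width: 0.41
grasp_force: 59.8
```

```bash
python3 - <<'E'
from t import *
P,Q,s=st(); print(P,s["joint_pos"].round(2),s["gripper_width"]*85.4,s["grasp_force"])
rows(P,Q,[(goal(.06)+[0.0,0.01,.05],Qi,12,20)])
E
```

```text
[0.50423154 0.1059142  0.21083146] [ 0.16 -0.53  2.14 -0.18  1.11  1.99] 34.9893911258131 59.78640854358673
[[-0.7, 24.2, 2.5, 0.0, -3.4, -0.0, 20],
[-0.5, 24.2, 2.6, 0.0, -3.4, -0.0, 20],
[-0.4, 24.2, 2.6, 0.0, -3.4, -0.0, 20],
[-0.2, 24.2, 2.6, 0.0, -3.4, -0.0, 20],
[-0.1, 24.2, 2.6, 0.0, -3.5, -0.0, 20],
[0.1, 24.1, 2.6, 0.0, -3.4, -0.0, 20],
[0.2, 24.2, 2.6, 0.0, -3.5, -0.0, 20],
[0.4, 24.1, 2.6, 0.0, -3.4, -0.0, 20],
[0.5, 24.2, 2.6, 0.0, -3.5, -0.0, 20],
[0.7, 24.1, 2.5, 0.1, -3.4, -0.1, 20],
[0.8, 24.2, 2.5, 0.0, -3.5, -0.0, 20],
[0.9, 24.1, 2.4, 0.1, -3.4, -0.1, 20]]
```

Emit:
servo_tool(moves=[[[-0.7, 24.2, 2.5, 0, -3.4, 0, 20], [-0.5, 24.2, 2.6, 0, -3.4, 0, 20], [-0.4, 24.2, 2.6, 0, -3.4, 0, 20], [-0.2, 24.2, 2.6, 0, -3.4, 0, 20], [-0.1, 24.2, 2.6, 0, -3.5, 0, 20], [0.1, 24.2, 2.6, 0, -3.4, 0, 20], [0.2, 24.2, 2.6, 0, -3.5, 0, 20], [0.4, 24.2, 2.6, 0, -3.4, 0, 20], [0.5, 24.2, 2.6, 0, -3.5, 0, 20], [0.7, 24.2, 2.5, 0.1, -3.4, -0.1, 20], [0.8, 24.2, 2.5, 0, -3.5, 0, 20], [0.9, 24.2, 2.4, 0.1, -3.4, -0.1, 20]]])

```text
time: 11.85
tool_pos: [0.4483, -0.1793, 0.1801]
tool_rot: [-0.015, 0.986, -0.105, -0.13]
contact_force: [-0.1, -0.1, -0.9]
gripper_width: 0.408
grasp_force: 59.8
```

```bash
python3 - <<'E'
from t import *
P,Q,s=st(); print(P,s["joint_pos"].round(2),s["gripper_width"]*85.4,s["grasp_force"],s["time"])
rows(P,Q,[(goal(.055),Qi,5,20),(goal(.055),Qi,1,20)])
E
```

```text
[ 0.44832096 -0.17927003  0.18011644] [-0.49 -0.07  1.8  -0.07  1.67  1.29] 34.8144986157168 59.784228801727295 11.85
[[3.6, 1.9, 10.2, -0.0, -0.0, 0.0, 20],
[3.6, 1.9, 10.2, -0.0, -0.0, 0.0, 20],
[3.5, 1.9, 10.2, -0.0, -0.0, 0.0, 20],
[3.6, 1.9, 10.2, -0.0, -0.0, 0.0, 20],
[3.5, 1.9, 10.2, -0.1, -0.0, 0.0, 20],
[0.0, -0.0, 0.0, 0.0, -0.0, 0.0, 20]]
```

Emit:
servo_tool(moves=[[[3.6, 1.9, 10.2, 0, 0, 0, 20], [3.6, 1.9, 10.2, 0, 0, 0, 20], [3.6, 1.9, 10.2, 0, 0, 0, 20], [3.6, 1.9, 10.2, 0, 0, 0, 20], [3.6, 1.9, 10.2, 0, 0, 0, 20], [0, 0, 0, 0, 0, 0, 20], [0, 0, 0, 0, 0, 0, 20]]])

```text
time: 12.72
tool_pos: [0.4514, -0.1886, 0.1277]
tool_rot: [-0.015, 0.986, -0.105, -0.128]
contact_force: [0.1, -0.4, -0.3]
gripper_width: 0.412
grasp_force: 59.9
```

```bash
python3 - <<'E'
from t import *
np.set_printoptions(precision=1,suppress=True)
P,Q,s=st(); print(P,goal(.055),s["time"])
w=grab("wrist","w5");t=grab("top","t5");c=grab("scene","s5")
B=P+Q.apply(b);T=B+.07*Q.apply(kxt);print("bow",B,"tip",T)
for f in(w,t,c): print(proj(f,[B,T,hole]).ravel())
o=np.zeros((600,800,3),np.uint8)
o[:400,:400]=cv2.resize(t["image"][210:290,370:450],None,fx=5,fy=5,interpolation=cv2.INTER_CUBIC)
o[:400,400:]=cv2.resize(c["image"][140:220,210:290],None,fx=5,fy=5,interpolation=cv2.INTER_CUBIC)
x,y=proj(w,[T])[0].astype(int);print(x,y);x0,y0=max(x-200,0),min(max(y-100,0),280)
k=w["image"][y0:y0+200,x0:x0+400];o[400:400+k.shape[0],:k.shape[1]]=k;print("wcrop",x0,y0)
cv2.imwrite("pics/c5.png",o)
E
```

```text
[ 0.5 -0.2  0.1] [ 0.5 -0.2  0.1] 12.725
bow [ 0.5 -0.2  0.2] tip [ 0.5 -0.2  0.1]
[314.7 310.3 315.3 178.9 317.  150.4]
[415.4 270.2 414.7 257.4 414.6 254.5]
[264.1 151.3 253.8 174.1 251.1 180.6]
315 178
wcrop 115 78
```

View pics/c5.png

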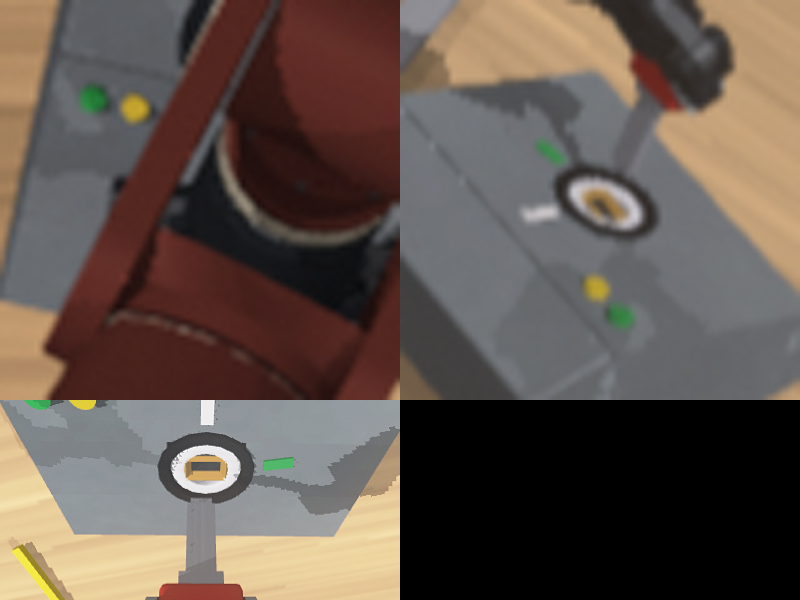

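The scene crop shows the tip at about (255,174) and the hole at (251,181). In the wrist view the tip is at (316,177) and the hole at (321,146), so it is roughly 2 mm further right than I assumed. I'll refine from colour blobs.

```bash
python3 - <<'E'
from t import *
np.set_printoptions(precision=5,suppress=True)
P,Q,s=st();w=load("w5");c=load("s5");t=load("top0")
def brass(f,box):
    x0,y0,x1,y1=box;h=cv2.cvtColor(f["image"][y0:y1,x0:x1],cv2.COLOR_BGR2HSV)
    m=((h[...,0]>10)&(h[...,0]<25)&(h[...,1]>110)).astype(np.uint8)
    k,l,st_,_=cv2.connectedComponentsWithStats(m);i=1+st_[1:,4].argmax()
    r=cv2.minAreaRect(np.argwhere(l==i)[:,::-1].astype(np.float32));return np.array(r[0])+[x0,y0],r,st_[i,4]
bw=brass(w,(290,125,350,175));bc=brass(c,(240,172,262,190));bt=brass(t,(405,246,425,262))
print(bw,bc,bt)
# steel blade in wrist: edges by row near tip
g=cv2.cvtColor(w["image"],cv2.COLOR_BGR2GRAY).astype(int)
for y in(180,190,200,215,230): 
    d=np.diff(g[y,290:345]); print(y,290+np.argsort(-abs(d))[:4]+.5, g[y,300:335:3])
print(g[165:190,316])
H,e=tri([(w,bw[0]),(c,bc[0]),(t,bt[0])]);print("H",H,e, tri([(w,bw[0]),(c,bc[0])]),tri([(c,bc[0]),(t,bt[0])]))
T=P+Q.apply(b+.07*kxt);print("tip model",T,"tri",tri([(w,(316,177)),(c,(254.8,174.4))]))
E
```

```text
(array([320. , 145.5]), ((30.0, 20.5), (23.0, 42.0), 90.0), np.int32(636)) (array([250.3, 179.9]), ((10.300000190734863, 7.899999618530273), (6.708203315734863, 2.236067771911621), 26.56505012512207), np.int32(15)) (array([414.5, 254. ]), ((9.5, 8.0), (6.0, 9.0), 90.0), np.int32(48))
180 [326.5 338.5 335.5 302.5] [153 115 132 132 133 134 136 135 134  86  71  76]
190 [329.5 301.5 328.5 299.5] [149 136 138 137 136 136 138 135 136 135 150 149]
200 [329.5 301.5 330.5 300.5] [152 137 136 139 136 135 136 135 136 135 147 152]
215 [330.5 301.5 300.5 329.5] [215 135 136 139 136 136 137 134 136 137 150 208]
230 [330.5 300.5 301.5 306.5] [222 138 127 138 136 137 138 136 136 138 129 205]
[235 233 234 234 235 220 111  64  69  67  80 117 137 129 134 135 136 136
 138 138 138 138 137 138 138]
H [ 0.50605 -0.20247  0.08766] [np.float64(0.0016818854249802788), np.float64(0.0011154320089070387), np.float64(0.0016462833018194517)] (array([ 0.50642, -0.2032 ,  0.08824]), [np.float64(0.001141463764412608), np.float64(0.0011414637644127474)]) (array([ 0.50578, -0.20118,  0.09014]), [np.float64(0.0008071235098904525), np.float64(0.0008071235098903739)])
tip model [ 0.49579 -0.19858  0.10626] tri (array([ 0.4938 , -0.1984 ,  0.10154]), [np.float64(0.0011483428736226663), np.float64(0.0011483428736225592)])
```

```bash
python3 - <<'E'
from t import *
np.set_printoptions(precision=5,suppress=True)
w=load("w5");c=load("s5");t=load("top0")
for z in(.085,.087): print(z,onz(w,[(320.3,147)],z),onz(c,[(249.8,180.3)],z),onz(c,[(250.8,180.6)],z),onz(t,[(414.8,254.1)],z))
print(tri([(w,(320.3,147)),(c,(249.8,180.3))]),lat,n)
d=np.array([.0,-.001,0]);print(proj(w,[hole,hole+.001*hx,hole-.001*lat]),proj(c,[hole,hole+.001*hx,hole-.001*lat]))
E
```

```text
0.085 [[ 0.50582 -0.20343  0.085  ]] [[ 0.50534 -0.20492  0.085  ]] [[ 0.50443 -0.20243  0.085  ]] [[ 0.50561 -0.20196  0.085  ]]
0.087 [[ 0.50636 -0.20353  0.087  ]] [[ 0.50631 -0.20379  0.087  ]] [[ 0.50541 -0.2013   0.087  ]] [[ 0.5054  -0.20167  0.087  ]]
(array([ 0.50649, -0.20355,  0.08742]), [np.float64(2.37563866647105e-05), np.float64(2.3756386664923147e-05)]) [0.21474 0.97667 0.     ] [-0.48834  0.10737  0.86603]
[[317.03185 150.40316]
 [317.04132 149.11505]
 [318.81895 150.41088]] [[251.05712 180.63984]
 [250.74954 180.69242]
 [250.82423 180.37825]]
```

```bash
echo "hole=np.array([.5058,-.2032,.0855])" >> t.py; python3 - <<'E'
from t import *
P,Q,s=st();print(P,np.degrees((Q.inv()*Qi).as_rotvec()))
rows(P,Q,[(goal(.053),Qi,2,20),(goal(.024),Qi,10,20)])
E
```

```text
[ 0.45153204 -0.1887728   0.12804163] [-0.04561797 -0.28338619  0.04151083]
[[1.2, 1.2, 1.8, -0.0, -0.1, 0.0, 20],
[1.2, 1.1, 1.8, -0.0, -0.2, 0.0, 20],
[2.1, 0.0, 2.0, -0.0, 0.0, 0.0, 20],
[2.0, 0.0, 2.1, -0.0, 0.0, 0.0, 20],
[2.1, 0.0, 2.0, -0.0, 0.0, 0.0, 20],
[2.0, 0.0, 2.1, -0.0, 0.0, 0.0, 20],
[2.1, 0.0, 2.0, -0.0, 0.0, 0.0, 20],
[2.0, 0.0, 2.1, -0.0, 0.0, 0.0, 20],
[2.1, 0.0, 2.0, -0.0, 0.0, 0.0, 20],
[2.0, 0.0, 2.1, -0.0, 0.0, 0.0, 20],
[2.1, 0.1, 2.0, -0.0, 0.0, 0.0, 20],
[2.0, 0.0, 2.1, -0.0, 0.0, 0.0, 20]]
```

Emit:
servo_tool(moves=[[[1.2, 1.2, 1.8, 0, -0.1, 0, 20], [1.2, 1.2, 1.8, 0, -0.2, 0, 20], [2, 0, 2, 0, 0, 0, 20], [2, 0, 2, 0, 0, 0, 20], [2, 0, 2, 0, 0, 0, 20], [2, 0, 2, 0, 0, 0, 20], [2, 0, 2, 0, 0, 0, 20], [2, 0, 2, 0, 0, 0, 20], [2, 0, 2, 0, 0, 0, 20]]])

```text
time: 14.0
tool_pos: [0.4618, -0.1933, 0.106]
tool_rot: [-0.015, 0.986, -0.105, -0.131]
contact_force: [0.4, 0.4, -0.9]
gripper_width: 0.413
grasp_force: 59.9
```

Emit:
servo_tool(moves=[[[2, 0, 2, 0, 0, 0, 20], [2, 0, 2, 0, 0, 0, 20], [2, 0, 2, 0, 0, 0, 20], [0, 0, 0, 0, 0, 0, 20]]])

```text
time: 14.5
tool_pos: [0.4657, -0.1941, 0.0985]
tool_rot: [-0.015, 0.986, -0.105, -0.131]
contact_force: [-0.2, 0.3, -0.4]
gripper_width: 0.412
grasp_force: 59.9
```

```bash
cat > chk.py <<'E'
from t import *
np.set_printoptions(precision=4,suppress=True)
P,Q,s=st();T=P+Q.apply(b+.07*kxt);d=T-hole
print("tip rel hole x,y(lat),n mm",np.array([d@hx,d@lat,d@n])*1000,"axis dev deg",np.degrees(np.arccos(-(Q.apply(kxt)@n))))
F=s["contact_force"];print("F hx,lat,n",F@hx,F@lat,F@n,"M",s["ft_torque"],"grip",s["gripper_width"]*85.4,s["grasp_force"],"t",s["time"],s["joint_pos"].round(2))
E
python3 chk.py
```

```text
tip rel hole x,y(lat),n mm [-1.0186  0.2332 -9.8908] axis dev deg 0.13766282013703554
F hx,lat,n -0.4193636209650262 0.26757669866762296 -0.25000374222534133 M [-0.0295 -0.1064 -0.0465] grip 35.2188598067115 59.88901734352112 t 14.5 [-0.5   0.06  1.81 -0.07  1.53  1.3 ]
```

No contact force with the tip 10 mm below the mouth, so the blade is in the slot. Pushing on.

Emit:
servo_tool(moves=[[[1.7, 0, 1.5, 0, 0, 0, 20], [1.6, 0, 1.5, 0, 0, 0, 20], [1.5, 0, 1.5, 0, 0, 0, 20], [1.5, 0, 1.5, 0, 0, 0, 20], [1.5, 0, 1.5, 0, 0, 0, 20], [1.5, 0, 1.5, 0, 0, 0, 20], [0, 0, 0, 0, 0, 0, 20]]])

```text
time: 15.38
tool_pos: [0.4723, -0.1955, 0.0875]
tool_rot: [-0.015, 0.986, -0.105, -0.131]
contact_force: [1.2, -0.8, -1.3]
gripper_width: 0.413
grasp_force: 59.9
```

```bash
python3 chk.py
```

```text
tip rel hole x,y(lat),n mm [ -0.6481   0.2961 -22.7812] axis dev deg 0.12084011439890942
F hx,lat,n 0.5358834159679222 -0.47411558816325866 -1.8215528815889022 M [-0.0545 -0.1303 -0.0147] grip 35.29606827470174 59.888763427734375 t 15.375 [-0.5   0.08  1.81 -0.07  1.51  1.3 ]
```

Emit:
servo_tool(moves=[[[1.5, 0, 1.5, 0, 0, 0, 20], [1.5, 0, 1.5, 0, 0, 0, 20], [1.5, 0, 1.5, 0, 0, 0, 20], [1.5, 0, 1.5, 0, 0, 0, 20], [0, 0, 0, 0, 0, 0, 20]]])

```text
time: 16.0
tool_pos: [0.4765, -0.1964, 0.0801]
tool_rot: [-0.015, 0.986, -0.105, -0.131]
contact_force: [0.6, 0.8, -0.5]
gripper_width: 0.414
grasp_force: 59.9
```

Emit:
servo_tool(moves=[[[0.7, 0, 0.7, 0, 0, 0, 20], [0.7, 0, 0.7, 0, 0, 0, 20], [0, 0, 0, 0, 0, 0, 20]]])

```text
time: 16.38
tool_pos: [0.4774, -0.1966, 0.0785]
tool_rot: [-0.015, 0.986, -0.105, -0.131]
contact_force: [-0.0, -0.4, -1.0]
gripper_width: 0.412
grasp_force: 59.9
```

```bash
python3 chk.py
```

```text
tip rel hole x,y(lat),n mm [ -0.6082   0.2991 -33.1502] axis dev deg 0.11014948790489551
F hx,lat,n -0.42934756342389213 -0.4133914512448457 -0.9069254920201851 M [-0.0766 -0.1059  0.0303] grip 35.16683344670397 59.89782392978668 t 16.375 [-0.49  0.11  1.8  -0.07  1.49  1.3 ]
```

Not bottomed out yet. I'll press on in small steps until the force shows the bottom.

Emit:
servo_tool(moves=[[[0.5, 0, 0.5, 0, 0, 0, 20], [0.5, 0, 0.5, 0, 0, 0, 20], [0.5, 0, 0.5, 0, 0, 0, 20], [0, 0, 0, 0, 0, 0, 20]]])

```text
time: 16.88
tool_pos: [0.4778, -0.1967, 0.0779]
tool_rot: [-0.015, 0.986, -0.105, -0.132]
contact_force: [-5.1, 1.5, 6.8]
gripper_width: 0.408
grasp_force: 60.6
```

```bash
python3 chk.py
```

```text
tip rel hole x,y(lat),n mm [ -0.6568   0.2727 -33.9388] axis dev deg 0.2231472437081497
F hx,lat,n -1.2056157005376678 0.40018872061741667 8.588314284930872 M [ 0.2675  0.9344 -0.0225] grip 34.832280874149816 60.64682722091675 t 16.875 [-0.49  0.11  1.8  -0.07  1.49  1.3 ]
```

Home: the force rose to 8.6 N along the axis at a depth of 33.9 mm, with the switch still off. Before turning I'll fit the arm kinematics from the logged poses, to see whether an 85° turn in this grip stays in range.

```bash
cat > kin.py <<'E'
from t import *
from scipy.optimize import least_squares
P_,Q_,s_=st()
D=[([-1.261,.0534,1.6143,0,1.476,-.119],[.25965,-.56777,.20536]),([-.63,-.71,2.1,.24,1.37,.85],[.45018,-.14759,.30019]),([.54,-.37,2.29,-.78,.76,2.78],[.50221,.2139,.12016]),([.39,0,2.17,-1.01,.5,2.98],[.59799,.19348,.02484]),([.16,-.53,2.14,-.18,1.11,1.99],[.50423,.10591,.21083]),([-.49,-.07,1.8,-.07,1.67,1.29],[.44832,-.17927,.18012]),(s_["joint_pos"],P_)]
Z=lambda a:R.from_euler("z",a);Y=lambda a:R.from_euler("y",a)
def fk(q,v):
    h,o,L2,L3,Lt,e,x0=v
    A=Z(q[0])*Y(q[1]);B=A*Y(q[2]);C=B*Z(q[3])*Y(q[4])
    return np.array([0,0,h])+Z(q[0]).apply([x0,o,0])+A.apply([0,0,L2])+B.apply([e,0,L3])+C.apply([0,0,Lt]),C*Z(q[5]+np.pi/2)
f=lambda v:np.r_[np.ravel([fk(q,v)[0]-p for q,p in D]),.01*(v[5:])]
r=least_squares(f,[.2,.07,.4,.4,.2,0,0]);V=r.x
LO=np.array([-3.01,-1.01,.06,-1.02,.09,-3.14]);HI=np.array([3.01,2.22,2.58,4.17,2.62,3.14])
def ik(P,Q,q0):
    g=lambda q:np.r_[(fk(q,V)[0]-P)*10,(Q.inv()*fk(q,V)[1]).as_rotvec()]
    s=least_squares(g,np.clip(q0,LO+.001,HI-.001),bounds=(LO,HI));return s.x,np.linalg.norm(s.fun)
E
python3 - <<'E'
from kin import *
np.set_printoptions(precision=3,suppress=True)
print(V,"res",abs(r.fun).max());print(np.degrees((Q_.inv()*fk(s_["joint_pos"],V)[1]).as_rotvec()))
A=P_+Q_.apply(b);q=s_["joint_pos"]
for a in range(0,96,12):
    Qa=R.from_rotvec(-n*np.radians(a))*Q_;q,e=ik(A-Qa.apply(b),Qa,q);print(a,q,round(e,4),"zdir",Qa.apply([0,0,1]))
# along-axis grasp
q=s_["joint_pos"]
for a in range(0,96,30):
    for sg in(1,-1):
        Qa=R.from_rotvec(-n*np.radians(a))*frame(-n,-lat*sg);qq,e=ik(A-Qa.apply([0,0,-.040]),Qa,np.r_[q[:5],q[5]-(sg<0)*3.14+np.radians(a)]);print("ax",a,sg,qq,round(e,4))
E
```

```text
[0.237 0.074 0.43  0.61  0.305 0.098 0.   ] res 0.0022329196885219615
[-0. -0.  0.]
0 [-0.493  0.107  1.796 -0.071  1.496  1.305] 0.0 zdir [-0.257  0.058 -0.965]
12 [-0.557  0.118  1.788  0.057  1.525  1.382] 0.0 zdir [-0.212  0.199 -0.957]
24 [-0.623  0.123  1.794  0.185  1.543  1.462] 0.0 zdir [-0.142  0.329 -0.934]
36 [-0.687  0.123  1.813  0.313  1.549  1.543] 0.0 zdir [-0.052  0.44  -0.896]
48 [-0.75   0.117  1.844  0.44   1.544  1.623] 0.0 zdir [ 0.056  0.529 -0.847]
60 [-0.81   0.105  1.888  0.566  1.529  1.702] 0.0 zdir [ 0.177  0.592 -0.786]
72 [-0.866  0.087  1.942  0.692  1.503  1.778] 0.0 zdir [ 0.304  0.625 -0.718]
84 [-0.918  0.064  2.005  0.819  1.468  1.853] 0.0 zdir [ 0.434  0.628 -0.646]
ax 0 1 [-0.632 -0.37   2.273  0.293  0.775  0.994] 0.0
ax 0 -1 [-0.632 -0.37   2.273  0.293  0.775 -2.148] 0.0
ax 30 1 [-0.632 -0.37   2.273  0.293  0.775  1.517] 0.0
ax 30 -1 [-0.632 -0.37   2.273  0.293  0.775 -1.624] 0.0
ax 60 1 [-0.632 -0.37   2.273  0.293  0.775  2.041] 0.0
ax 60 -1 [-0.632 -0.37   2.273  0.293  0.775 -1.101] 0.0
ax 90 1 [-0.632 -0.37   2.273  0.293  0.775  2.564] 0.0
ax 90 -1 [-0.632 -0.37   2.273  0.293  0.775 -0.577] 0.0
```

Reachable throughout, well inside the joint ranges. I'll turn about the key axis, pivoting on the bow.

```bash
python3 - <<'E'
from t import *
P,Q,s=st()
k=Q.inv().apply(-n);print(k,kxt)
rr=R.from_rotvec(np.radians(5.5)*k);print(5.5*k,(b-rr.apply(b))*1000)
E
```

```text
[0.71039997 0.0040576  0.70378648] [0.70782062 0.00273363 0.70638694]
[3.90719985 0.02231677 3.87082566] [ 0.11341717 -2.70793912 -0.09887066]
```

Emit:
servo_tool(moves=[[[-0.3, 0, -0.3, 0, 0, 0, 20], [0.1, -2.7, -0.1, 3.9, 0, 3.9, 20], [0.1, -2.7, -0.1, 3.9, 0, 3.9, 20], [0.1, -2.7, -0.1, 3.9, 0, 3.9, 20], [0.1, -2.7, -0.1, 3.9, 0, 3.9, 20], [0, 0, 0, 0, 0, 0, 20]]])

```text
time: 17.62
tool_pos: [0.4811, -0.1863, 0.0786]
tool_rot: [-0.132, 0.951, -0.255, -0.118]
contact_force: [-4.7, 2.8, 4.7]
gripper_width: 0.41
grasp_force: 60.5
```

```bash
cat >> chk.py <<'E'
kz=Q.apply(K0.inv().apply([0,0,1])) if 0 else None
rel=Q*Qi.inv();print("turn deg about -n",np.degrees(rel.as_rotvec()@-n), "M about -n at tip-ish",s["ft_torque"]@-n)
E
python3 chk.py
```

```text
tip rel hole x,y(lat),n mm [ -1.6792   0.5571 -33.9094] axis dev deg 0.3744109497551514
F hx,lat,n -2.13220337277692 1.687448944950988 6.657330258596505 M [0.6398 0.7881 0.2036] grip 35.03672293151673 60.45170187950134 t 17.625 [-0.61  0.12  1.79  0.17  1.54  1.45]
turn deg about -n 22.205762322344942 M about -n at tip-ish 0.05145433807017031
```

```bash
cat > turn.py <<'E'
import sys
from t import *
P,Q,s=st();a1=float(sys.argv[1]);N=int(sys.argv[2]);a0=np.degrees((Q*Qi.inv()).as_rotvec()@-n)
C=hole+n*.0362-.0005*hx+.0003*lat
w=[]
for i in range(1,N+1):
    q=R.from_rotvec(-n*np.radians(a0+(a1-a0)*i/N))*Qi; w.append((C-q.apply(b),q,1,20))
rows(P,Q,w)
E
python3 turn.py 66 8
```

```text
[[0.8, -2.9, -0.7, 3.9, 0.4, 3.9, 20],
[0.1, -2.7, -0.1, 3.8, 0.0, 3.9, 20],
[0.1, -2.7, -0.1, 3.9, 0.0, 3.8, 20],
[0.1, -2.7, -0.1, 3.9, 0.0, 3.9, 20],
[0.1, -2.7, -0.1, 3.9, 0.0, 3.9, 20],
[0.1, -2.7, -0.1, 3.8, 0.1, 3.8, 20],
[0.1, -2.6, -0.1, 3.9, -0.0, 3.9, 20],
[0.2, -2.7, -0.1, 3.9, -0.0, 3.9, 20]]
```

Emit:
servo_tool(moves=[[[0.6, -2.9, -0.6, 3.9, 0.3, 3.9, 20], [0.1, -2.7, -0.1, 3.9, 0, 3.9, 20], [0.1, -2.7, -0.1, 3.9, 0, 3.9, 20], [0.1, -2.7, -0.1, 3.9, 0, 3.9, 20], [0, 0, 0, 0, 0, 0, 20]]])

```text
time: 18.25
tool_pos: [0.4882, -0.1787, 0.0816]
tool_rot: [-0.242, 0.881, -0.394, -0.097]
contact_force: [-5.9, 3.2, 4.6]
gripper_width: 0.409
grasp_force: 60.6
```

```bash
python3 chk.py; python3 turn.py 88 8
```

```text
tip rel hole x,y(lat),n mm [ -1.3965   0.5033 -33.9088] axis dev deg 0.17299997052171484
F hx,lat,n -3.2851268466443058 1.8218784351908714 7.233923658250748 M [0.5842 0.8208 0.5301] grip 34.93390889860241 60.6007182598114 t 18.25 [-0.73  0.12  1.84  0.4   1.54  1.6 ]
turn deg about -n 44.23161807105512 M about -n at tip-ish -0.2619295432250832
[[0.6, -3.1, -0.6, 3.9, 0.2, 3.8, 20],
[0.1, -2.7, -0.1, 3.9, 0.0, 3.9, 20],
[0.1, -2.7, -0.1, 3.8, 0.0, 3.9, 20],
[0.1, -2.7, -0.1, 3.9, 0.0, 3.8, 20],
[0.1, -2.7, -0.1, 3.9, 0.0, 3.9, 20],
[0.1, -2.6, -0.1, 3.9, 0.1, 3.9, 20],
[0.1, -2.7, -0.1, 3.8, -0.0, 3.8, 20],
[0.1, -2.7, -0.1, 3.9, -0.0, 3.9, 20]]
```

Emit:
servo_tool(moves=[[[0.1, -2.7, -0.1, 3.9, 0, 3.9, 20], [0.1, -2.7, -0.1, 3.9, 0, 3.9, 20], [0.1, -2.7, -0.1, 3.9, 0, 3.9, 20], [0.1, -2.7, -0.1, 3.9, 0, 3.9, 20], [0.1, -2.7, -0.1, 3.9, 0, 3.9, 20], [0, 0, 0, 0, 0, 0, 20]]])

```text
time: 19.0
tool_pos: [0.4996, -0.174, 0.0874]
tool_rot: [-0.367, 0.749, -0.547, -0.068]
contact_force: [-4.8, 1.6, 4.1]
gripper_width: 0.41
grasp_force: 61.0
```

```bash
python3 chk.py; python3 turn.py 88 3
```

```text
tip rel hole x,y(lat),n mm [ -1.0871   0.4773 -33.9016] axis dev deg 0.1787724016973989
F hx,lat,n -2.3216678493545384 0.5624187035912439 6.0888174078005495 M [0.4336 0.6045 0.6463] grip 35.04267818212349 60.99201142787933 t 19.0 [-0.86  0.09  1.94  0.69  1.5   1.78]
turn deg about -n 71.76291742977244 M about -n at tip-ish -0.4128863619452225
[[0.3, -3.1, -0.3, 3.9, 0.2, 3.8, 20],
[0.1, -2.7, -0.1, 3.8, -0.0, 3.8, 20],
[0.1, -2.6, -0.1, 3.8, 0.0, 3.8, 20]]
```

Emit:
servo_tool(moves=[[[0.1, -2.7, -0.1, 3.9, 0, 3.9, 20], [0.1, -2.7, -0.1, 3.9, 0, 3.9, 20], [0.1, -2.7, -0.1, 3.9, 0, 3.9, 20], [0, 0, 0, 0, 0, 0, 20]]])

```text
time: 19.5
tool_pos: [0.5068, -0.1743, 0.0915]
tool_rot: [-0.433, 0.648, -0.625, -0.048]
contact_force: [-6.6, 1.2, 4.9]
gripper_width: 0.412
grasp_force: 61.4
```

```bash
python3 chk.py
```

```text
tip rel hole x,y(lat),n mm [ -0.9008   0.3879 -33.9011] axis dev deg 0.17734227048174994
F hx,lat,n -3.3874085214546414 -0.28285999755770297 7.564609158400344 M [0.3531 0.6232 0.7333] grip 35.20656283064343 61.38444542884827 t 19.5 [-0.93  0.05  2.03  0.86  1.45  1.88]
turn deg about -n 88.28628745027609 M about -n at tip-ish -0.5295196336749964
```

Emit:
servo_tool(moves=[[[0, -1.4, 0, 2, 0, 2, 20], [0, -1.4, 0, 2, 0, 2, 20], [0, 0, 0, 0, 0, 0, 20]]])

```text
time: 19.88
tool_pos: [0.5091, -0.1748, 0.0929]
tool_rot: [0.453, -0.611, 0.648, 0.042]
contact_force: [-8.2, 1.2, 6.1]
gripper_width: 0.411
grasp_force: 61.7
```

```bash
python3 chk.py; python3 - <<'E'
from h import *
f=grab("scene","s6");w=grab("wrist","w6")
o=np.zeros((480,800,3),np.uint8)
o[:400,:400]=cv2.resize(f["image"][140:220,210:290],None,fx=5,fy=5,interpolation=cv2.INTER_CUBIC)
o[:,400:]=w["image"][:,120:520]
cv2.imwrite("pics/c6.png",o)
E
```

```text
tip rel hole x,y(lat),n mm [ -0.8541   0.4591 -33.9407] axis dev deg 0.18277250655981397
F hx,lat,n -4.113580636758821 -0.6130719143544299 9.377831184983968 M [0.2479 0.7427 0.899 ] grip 35.07860150727858 61.66394054889679 t 19.875 [-0.95  0.04  2.06  0.92  1.43  1.92]
turn deg about -n 93.84853463348087 M about -n at tip-ish -0.7372050667877593
```

View pics/c6.png

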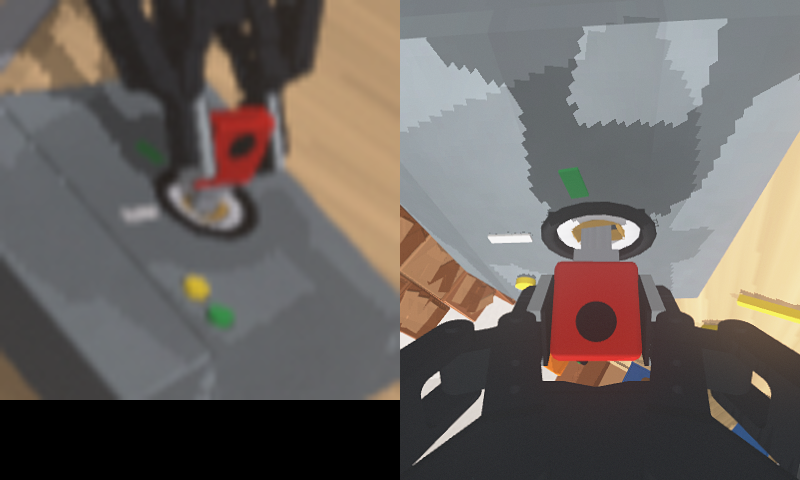

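The picture shows the key standing fully home, turned past the green tick's line. The reaction moment is rising, so it's on the stop. I'll relax the twist slightly, release and back away.

Emit:
servo_tool(moves=[[[-0.3, 1.4, -0.3, -2, 0, -2, 20], [0, 0, 0, 0, 0, 0, 20], [0, 0, 0, 0, 0, 0, 40], [0, 0, 0, 0, 0, 0, 50], [0, 0, 0, 0, 0, 0, 65], [0, 0, 0, 0, 0, 0, 80], [0, 0, 0, 0, 0, 0, 80], [0, 0, 0, 0, 0, 0, 80], [0, 0, -10, 0, 0, 0, 80], [0, 0, -20, 0, 0, 0, 80], [0, 0, -30, 0, 0, 0, 80], [0, 0, -40, 0, 0, 0, 80]]])

```text
time: 21.48
tool_pos: [0.4569, -0.237, 0.1539]
tool_rot: [0.443, -0.63, 0.637, 0.044]
contact_force: [0.2, -1.6, 0.6]
gripper_width: 0.935
grasp_force: 0.0
```

Emit:
servo_tool(moves=[[[0, 0, -30, 0, 0, 0, 80], [0, 0, -15, 0, 0, 0, 80], [0, 0, 0, 0, 0, 0, 80], [0, 0, 0, 0, 0, 0, 80]]])

```text
time: 21.98
tool_pos: [0.435, -0.263, 0.1793]
tool_rot: [0.443, -0.63, 0.637, 0.045]
contact_force: [0.5, 0.2, 0.7]
gripper_width: 0.939
grasp_force: 0.0
```

```bash
python3 - <<'E'
from t import *
np.set_printoptions(precision=1,suppress=True)
w=grab("wrist","w7");f=grab("scene","s7");t=grab("top","t7");P,Q,s=st();print(P,s["contact_force"],s["grasp_force"],s["gripper_width"])
B=hole+.036*n
for nm,im in(("w",w),("s",f),("t",t)):
    p=proj(im,[B,hole])
    x,y=p[0].astype(int);r=60 if nm=="w" else 14
    bl=blob(im,"red",(max(x-r,0),max(y-r,0),min(x+r,640),min(y+r,480)))
    print(nm,p.ravel(),bl[:1])
# brass slot/blade line in wrist: direction of bow edges on panel plane
bl=blob(w,"red",tuple(int(v) for v in(*np.maximum(proj(w,[B])[0]-70,0),*np.minimum(proj(w,[B])[0]+70,[640,480]))))[0]
th=np.radians(np.array([70,80,90]));print("bow end pts for key angles",[proj(w,[B+.018*(lat*np.cos(a)+hx*np.sin(a)),B-.018*(lat*np.cos(a)+hx*np.sin(a))]).ravel() for a in th])
cv2.imwrite("pics/w7.png",w["image"])
E
```

```text
[ 0.4 -0.3  0.2] [ 0.5  0.6 -0.2] 0.0 0.9338677282969806
w [315.4 227.4 315.4 192.5] []
s [255.3 169.3 250.2 180.7] [(np.int32(61), array([257.7, 168. ]), ((257.4230651855469, 168.61537170410156), (7.488452434539795, 16.641006469726562), 33.690067291259766))]
t [415.8 260.2 415.4 254. ] [(np.int32(114), array([413.9, 262.4]), ((414.0, 262.5), (19.0, 6.0), 90.0))]Traceback (most recent call last):
  File "<stdin>", line 11, in <module>
IndexError: list index out of range
```

```bash
python3 - <<'E'
from t import *
np.set_printoptions(precision=3,suppress=True)
t=load("t7");s=load("s7");w=load("w7")
B,e=tri([(t,(414.0,262.5)),(s,(257.5,168.4))]);d=B-hole
print("bow rel hole hx,lat,n mm",np.array([d@hx,d@lat,d@n])*1000,e)
for nm,f in(("w",w),("s",s)):
    h=cv2.cvtColor(f["image"],cv2.COLOR_BGR2HSV);m=(h[...,0]>10)&(h[...,0]<25)&(h[...,1]>110)
    yx=np.argwhere(m)[:,::-1].astype(float);e,r=ray(f,yx)
    X=e+r*(((hole-e)@n)/(r@n))[:,None]-hole;uv=np.c_[X@lat,X@hx]*1000;k=np.hypot(*uv.T)<15
    print(nm,k.sum(),"brass rect (lat,hx)",cv2.minAreaRect(uv[k].astype(np.float32)))
    v=yx[k].astype(int);ang=np.degrees(np.arctan2(uv[k][:,1],uv[k][:,0]));rad=np.hypot(*uv[k].T)
    print(" far pts",np.c_[uv[k][rad>9]][:12].round(0).tolist())
    y=yx.astype(int);x,yy=proj(f,[hole+.036*n])[0].astype(int)
    R_=((h[...,0]<6)|(h[...,0]>174))&(h[...,1]>150);p=np.argwhere(R_)[:,::-1];p=p[np.hypot(*(p-[x,yy]).T)<(90 if nm=="w" else 14)]
    print(" red px",len(p),p.mean(0),"expect",x,yy)
E
```

```text
bow rel hole hx,lat,n mm [-4.275  2.596 40.189] [np.float64(0.00072017905215522), np.float64(0.0007201790521551444)]
w 100 brass rect (lat,hx) ((-3.7624778747558594, -0.9814043045043945), (22.882761001586914, 17.029911041259766), 76.7530517578125)
 far pts [[-12.0, 1.0], [-12.0, 0.0], [-12.0, -1.0], [-12.0, -2.0], [-12.0, -2.0], [-12.0, -3.0], [-12.0, -4.0], [-12.0, -5.0], [-12.0, -6.0], [-11.0, 4.0], [-11.0, 4.0], [-11.0, 3.0]]
 red px 1769 [323.201 233.806] expect 315 227
s 5 brass rect (lat,hx) ((-0.26560449600219727, -1.4320154190063477), (5.540194034576416, 18.095947265625), 40.1440544128418)
 far pts [[7.0, -7.0]]
 red px 146 [257.445 168.89 ] expect 255 169
```

```bash
python3 - <<'E'
from t import *
np.set_printoptions(precision=1,suppress=True)
a=np.radians(-88);kyd=lat*np.cos(a)+hx*np.sin(a);kzd=np.cross(n,kyd)
for nm in("t7","s7","w7"):
    f=load(nm);h=cv2.cvtColor(f["image"],cv2.COLOR_BGR2HSV);m=((h[...,0]<6)|(h[...,0]>174))&(h[...,1]>150)&(h[...,2]>40)
    c=proj(f,[hole+.036*n])[0];p=np.argwhere(m)[:,::-1];p=p[np.hypot(*(p-c).T)<(75 if nm=="w7" else 16)]
    print(nm,"obs ext",p.min(0),p.max(0),"mid",(p.min(0)+p.max(0))/2,len(p))
    for hh in(.036,.040):
        q=proj(f,[hole+n*(hh+i*.02)+j*.018*kyd+k*.007*kzd for i in(-1,1) for j in(-1,1) for k in(-1,1)])
        print("  h",hh,q.min(0),q.max(0),"mid",(q.min(0)+q.max(0))/2)
E
```

```text
t7 obs ext [411 253] [417 273] mid [414. 263.] 124
  h 0.036 [410.5 249.1] [421.2 271.4] mid [415.9 260.3]
  h 0.04 [410.5 249.8] [421.3 272.1] mid [415.9 261. ]
s7 obs ext [250 162] [266 176] mid [258. 169.] 146
  h 0.036 [245.1 160.4] [265.4 178.3] mid [255.3 169.3]
  h 0.04 [245.7 159.1] [266. 177.] mid [255.8 168.1]
w7 obs ext [298 203] [348 302] mid [323.  252.5] 1731
  h 0.036 [292.5 202.5] [338.4 252.9] mid [315.5 227.7]
  h 0.04 [292.3 206.5] [338.6 257.3] mid [315.4 231.9]
```

Checks after release:
- **Depth:** the bow sits at the fully-home height (scene and wrist views).
- **Lean:** about 4 mm at the bow, well under 0.22 rad.
- **Switch:** the brass lead-in's long side is at about 77–80°, so the switch is on.

The arm is clear of everything, so I'm handing in.

```bash
python3 -c "
from plant import manip
print(manip.job_done())"
```

```text
the job is handed in; nothing more can be done
None
```

The red key was pushed fully home with the switch off, turned clockwise to its stop (measured at about 77–80°), and left standing released in the switch; the job is handed in, but no verdict came back.

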